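# Lay out wheel-hub parts for refitting

## Task

Lay out the wheel-hub parts on the trolley for refitting: put the larger of the two bearings centred on top of the hub, the castle nut centred on top of that bearing, and the flanged bush, flange down, centred on top of the square housing. Stand the tall sleeve on the trolley midway between the hub and the housing, and set the grease cap on the trolley straight behind the sleeve (on the far side from the robot, square to the line from hub to housing), 100 mm from it centre to centre. Leave the smaller bearing where it lies.

Things in the scene. Friction and masses are not known exactly. Their poses are not given: they have to be found in the camera images.
- hub: Wheel hub, fixed: dark round flange 116 mm across, 12 mm thick, five studs (tops at 26 mm) on a 92 mm circle, bright central boss 66 mm across, its flat top 42 mm above the trolley (dark bore only marked, solid). Origin: centre of underside, z up, x square to the line through hub and housing and pointing away from the robot. The housing stands 240 mm beside it, left or right.
- housing: Square grey housing block, fixed on the trolley: 84 x 84 mm, 40 mm high, solid flat top marked by a round bright face. Origin: centre of its underside, z up, axes parallel to the hub's; 240 mm from the hub, centre to centre, either may be the left one.
- bearing: The larger bearing: bright steel ring lying flat, outer diameter 58 mm, hole 26 mm, 18 mm high, dark balls seen on its top. Loose, upright at the start, at any yaw; origin at the centre of its underside, z up.
- small_bearing: The smaller bearing, not needed: like the other but outer diameter 42 mm, hole 20 mm, 14 mm high. Loose, upright at the start, at any yaw; origin at the centre of its underside, z up.
- nut: Castle nut, dark steel hexagon, 36 mm across flats, 42 mm across corners, 22 mm high, lying flat, black slots and bore marked on its top (solid). Its x axis is square to a pair of flats (and so every 60 degrees). Loose, upright at the start, at any yaw; origin at the centre of its underside, z up.
- sleeve: Spacer sleeve: plain aluminium tube standing upright, outer diameter 40 mm, hole 28 mm, 56 mm tall. Loose, upright at the start, at any yaw; origin at the centre of its underside, z up.
- cap: Grease cap: steel dome, rim 52 mm across and 4 mm thick, then a straight wall 44 mm across from 4 to 20 mm height, dome top at 29 mm; lies rim down. Loose, upright at the start, at any yaw; origin at the centre of its underside, z up.
- bush: Flanged bush, brass: flange 54 mm across and 6 mm thick, lying down, with a barrel 34 mm across above it to 34 mm height (bore only marked). Loose, upright at the start, at any yaw; origin at the centre of its underside, z up.
Things that resemble listed ones, but are neither listed nor needed, are in the scene too. Leave any green look-alike of the bearing alone.

How it is judged:
At the end, for the whole second after the job is handed in: All upright, at rest: bearing on hub and nut on bearing within 10 mm of centre, bush on housing within 12; sleeve 105-135 mm from hub and housing, within 15 of their line; cap beyond that line by 75-125, 80-120 from sleeve, 136-177 from hub and housing; small bearing within 20 of its start (horizontal distance between bearing and hub below 0.01 m and z of bearing in the frame of hub between 0.038 and 0.046 m and angle between each of bearing, nut, bush, sleeve, cap's own z axis and vertical below 0.12 rad and linear speed of each of bearing, nut, bush, sleeve, cap below 0.02 m/s and horizontal distance between nut and bearing below 0.01 m and z of nut in the frame of hub between 0.056 and 0.064 m and horizontal distance between bush and housing below 0.012 m and z of bush in the frame of housing between 0.036 and 0.044 m and horizontal distance between sleeve and hub between 0.105 and 0.135 m and horizontal distance between sleeve and housing between 0.105 and 0.135 m and x of sleeve in the frame of hub between -0.015 and 0.015 m and height (world z) of each of sleeve, cap below 0.005 m and x of cap in the frame of hub between 0.075 and 0.125 m and horizontal distance between cap and sleeve between 0.08 and 0.12 m and horizontal distance between cap and hub between 0.136 and 0.177 m and horizontal distance between cap and housing between 0.136 and 0.177 m and distance of small_bearing from where it was at the start of the episode below 0.02 m); the robot touches nothing.
It fails at once if the smaller bearing is moved by more than 20 mm (distance of small_bearing from where it was at the start of the episode above 0.02 m).
It also fails if it takes over 122 s, if anything falls off the work surface, if the arm or the gripper's body presses on something with over 40 N, if the wrist force passes 120 N, or if a joint passes its speed limit or range.

## Robot

A 6-joint arm with a two-finger parallel gripper is mounted at the origin on the work surface. World frame = base frame: x ahead of the robot, y to its left, z up, the work surface at z = 0. Lengths are in m, angles in rad, forces in N, time in s.
With the tool pointing down it reaches from about 0.35 to 0.975 m from the base axis. Payload 4.9 kg.
Tool frame: the origin (TCP) lies at the very end of the fingers, on their centre line; the grasp point (between the pads) lies 19 mm behind it; z points along the fingers, y is the line along which they close (so a half turn about z gives the same grasp; the last joint's range is limited). The gripper opens to 85 mm and grips with 20 to 120 N. Pads are 22 mm wide; open, the fingers measure 114 mm over their backs; the gripper's body (76 mm by 85 mm) begins 54 mm behind the grasp point. The pads swing forward as they close: fully open they stand 13 mm farther back than shut.
Start: joints at [-1.328, 0.053, 1.613, -0, 1.476, -0.119], TCP at [0.221, -0.585, 0.192] pointing down, gripper open.
Joint ranges: [-3.01, 3.01], [-1.01, 2.22], [0.06, 2.58], [-1.02, 4.17], [0.09, 2.62], [-3.14, 3.14]. Speed limits (rad/s): [2.57, 2.57, 3.14, 3.14, 3.14, 3.14].

## Interface

Orientations are given as a unit quaternion [w, x, y, z].
In Python, from plant import * gives the robot as it stands.
- The arm moves only by the tool jog_arm, never from a script. Its argument "moves" is a list that holds one entry, the list of rows, each a list of 7 numbers: the finger opening in cm, from 0 to 8.54, then the shift along the tool's x, y, z in cm, then the turn, a rotation vector about the tool's x, y, z in rad. A call has 1 to 20 rows; each row shifts and turns the commanded pose from where the row before left it, along the tool's axes as they then stand; what a row does not reach is not made up. A row lasts 1/12 s, in which the tool goes at most 41.7 mm and 7.16 degrees, less where a joint would pass 70% of its speed; a pose out of reach is approached as far as the arm can. A call is refused whole if a number of a shift passes 4.17 or a number of a turn 0.125, either way. A call with a gripper value outside its range is refused whole. The fingers move at their own pace and stop on an object; the grip force is fixed at half the most. Time passes only in rows, so rows that do not move let the fingers close. It gives the time, the measured TCP pose, the force, the opening and the grip force at its end, in the units of the state.
- state(): the state, without advancing time (a new reading comes with each control period).
- grab_frame(name): name is "scene" or "side" or "wrist"; returns a dict with "color" (400x640x3 uint8, blue, green, red), "depth" (400x640 float32, m along the optical axis (not along the pixel's ray), 0 where there is no reading), "fx", "fy", "cx", "cy" (pixels), "R" (3x3) and "t" (3): a world point X has camera coordinates R X + t. Camera axes: x right, y down, z forward; pixel columns grow to the right and rows downward; lengths in m; the calibration is good to about 2 mm. A picture is of the moment at which its call begins.
- job_done(): hands the job in; it is judged then, once.
Trained networks look in a picture, given as the dict that the camera call returned (one of the last four; its "shot" number tells which), for a name from the list of things; names that differ only in an ending like _2 or _b are one class to them, and where a whole thing is asked for, a point or a joint stands for the part that bears it (a point fixed in the world has none). Each returns a list of dicts, best first, with "p" (0 to 1); they miss things now and then, are a little off and sometimes report something else, mostly with a low value. They report only what shows in the picture. A call takes as long as a camera call. They do not tell look-alikes from the thing itself.
- recognise(name, picture): "rect" ([centre column, centre row, width, height] in pixels, round what is visible of it).
- regions_of(name, picture): "pixels" (400x640 bool, what is visible of it) and "rect" ([centre column, centre row, width, height] in pixels, round what is visible of it).
The state is a dict: "time": time; "joint_pos": joint angles; "joint_vel": joint speeds; "joint_efforts": joint torques, N m; "tool_pos": TCP position; "tool_rot": TCP orientation; "contact_force": force on the tool from outside, world axes, zero at the start; "ft_torque": the same for the moment, N m; "gripper_width": opening from 0.0 (shut) to 1.0 (fully open); "grasp_force": force on a finger pad.
Only numpy, scipy, OpenCV 4.12 (cv2) and the standard library are available. Lean on these libraries where they do the work, as an engineer would, in place of code of your own. Each camera call takes 0.05 s, during which the arm holds its last target. There are 200 camera calls.

## Working session

There is one attempt and no reset: what is moved stays moved. The work goes in short steps, Python scripts to look and compute and a tool call to move; the robot and the scene stay as the last step left them, time stands still between calls to the robot, and variables do not carry over. Pictures are saved under pics/ and viewed, at most 14 in all, crops included, and the job is handed in when it is done.

Besides the shell and the picture viewer there is one more tool, called after "Emit:" by a JSON object that holds its "op" and its "data", one argument or row to a line. jog_arm: Moves the arm, as the interface text tells. Its arguments: {"type":"object","properties":{"moves":{"type":"array"}},"required":["moves"]}

```bash
mkdir -p pics; ls; cat > h.py <<'E'
from plant import *
import numpy as np, cv2
def world(p,u,v,z):
    d=np.array([(u-p['cx'])/p['fx'],(v-p['cy'])/p['fy'],1.]);R=np.array(p['R']);t=np.array(p['t'])
    o=-R.T@t; w=R.T@d; return o+w*(z-o[2])/w[2]
def cloud(p):
    v,u=np.mgrid[0:400,0:640];d=p['depth']
    c=np.stack([(u-p['cx'])/p['fx']*d,(v-p['cy'])/p['fy']*d,d],-1)
    W=(c-np.array(p['t']))@np.array(p['R']); W[d<=0]=np.nan; return W
E
python3 - <<'E'
from h import *
for n in ("scene","side"):
    p=grab_frame(n); cv2.imwrite(f"pics/{n}0.png",p['color'])
    W=cloud(p); R=np.array(p['R']); print(n,"cam",(-R.T@np.array(p['t'])).round(3),p['fx'])
    for k in "hub housing bearing small_bearing nut sleeve cap bush".split():
        for r in regions_of(k,p)[:4]:
            if r['p']<.2: continue
            m=r['pixels']; q=W[m]; q=q[~np.isnan(q[:,0])]
            if len(q)<10: continue
            zt=np.percentile(q[:,2],95); top=q[q[:,2]>zt-.006]
            mm=(top[:,:2].min(0)+top[:,:2].max(0))/2
            print(k,round(r['p'],2),np.round(r['rect']),"ztop %.3f"%zt,"mid",mm.round(3),"ext",np.ptp(top[:,:2],axis=0).round(3),"n",len(q))
E
```

```text
pics
scene cam [1.038 0.349 0.613] 373.80376842107603
hub 0.67 [276. 180.  49.  39.] ztop 0.044 mid [ 0.494 -0.137] ext [0.067 0.066] n 1340
housing 0.69 [363. 208.  47.  46.] ztop 0.043 mid [0.467 0.103] ext [0.089 0.087] n 1427
bearing 0.85 [169. 195.  18.  18.] ztop 0.021 mid [ 0.67  -0.322] ext [0.055 0.051] n 358
bearing 0.78 [248. 216.  28.  21.] ztop 0.021 mid [ 0.626 -0.107] ext [0.058 0.057] n 473
bearing 0.7 [208. 210.  26.  26.] ztop 0.020 mid [ 0.657 -0.208] ext [0.057 0.059] n 458
small_bearing 0.64 [247. 137.  17.  12.] ztop 0.017 mid [ 0.373 -0.335] ext [0.04  0.038] n 127
nut 0.7 [470. 270.  24.  28.] ztop 0.024 mid [0.512 0.355] ext [0.038 0.039] n 403
cap 0.62 [461. 225.  22.  27.] ztop 0.029 mid [0.392 0.304] ext [0.036 0.038] n 446
bush 0.54 [211. 161.  22.  18.] ztop 0.037 mid [ 0.524 -0.329] ext [0.029 0.032] n 269
side cam [ 0.455 -0.93   0.589] 512.8009271746403
hub 0.95 [306. 252.  62.  47.] ztop 0.043 mid [ 0.495 -0.138] ext [0.066 0.067] n 2137
hub 0.66 [292. 191.  45.  34.] ztop 0.042 mid [0.468 0.099] ext [0.09  0.094] n 1279
hub 0.3 [399. 274.  30.  25.]
[... 500 characters left out ...]
 2185
small_bearing 0.96 [235. 336.  26.  28.] ztop 0.016 mid [ 0.373 -0.337] ext [0.036 0.044] n 491
nut 0.58 [306. 147.  11.  15.] ztop 0.024 mid [0.513 0.353] ext [0.036 0.044] n 164
sleeve 0.8 [368. 165.  17.  29.] ztop 0.056 mid [0.663 0.203] ext [0.035 0.042] n 376
cap 0.75 [261. 157.  21.  20.] ztop 0.029 mid [0.389 0.301] ext [0.037 0.035] n 249
cap 0.64 [330. 325.  35.  35.] ztop 0.035 mid [ 0.523 -0.331] ext [0.032 0.036] n 849
cap 0.23 [305. 147.  14.  14.] ztop 0.024 mid [0.513 0.353] ext [0.036 0.044] n 158
bush 0.74 [308. 252.  60.  44.] ztop 0.043 mid [ 0.495 -0.138] ext [0.066 0.067] n 2101
bush 0.59 [331. 325.  35.  40.] ztop 0.035 mid [ 0.524 -0.331] ext [0.033 0.036] n 907
```

```bash
python3 - <<'E'
import cv2
a=cv2.imread('pics/scene0.png'); cv2.imwrite('pics/s1.png',cv2.resize(a[100:330,130:530],(800,460),interpolation=2))
a=cv2.imread('pics/side0.png'); cv2.imwrite('pics/s2.png',cv2.resize(a[110:370,160:500],(784,600),interpolation=2))
E
```

```text
(no output)
```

View pics/s1.png

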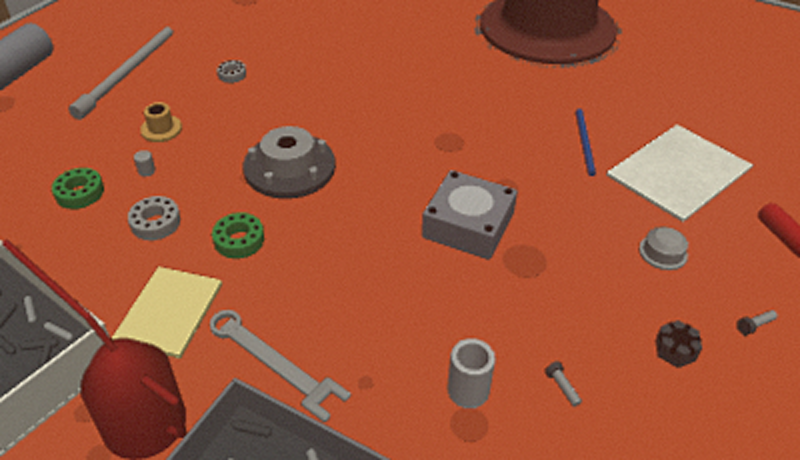

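View pics/s2.png

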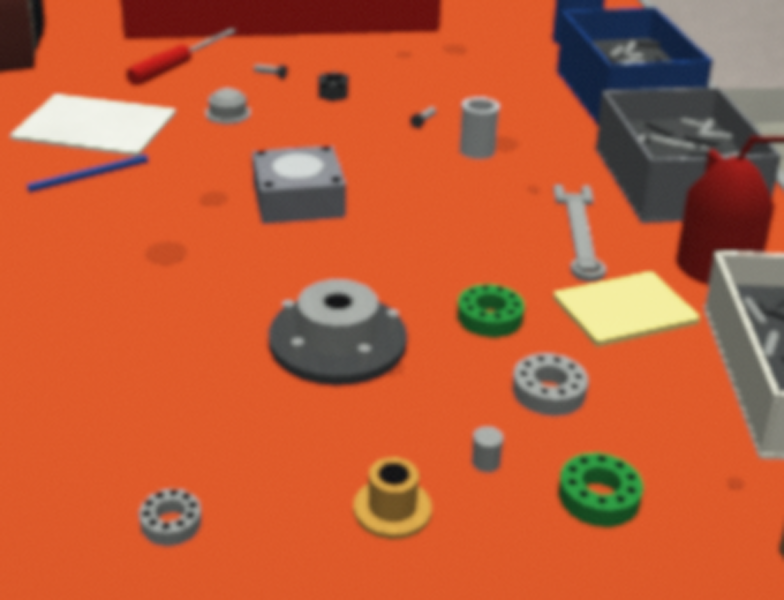

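The steel ring at scene px (208,210) is the larger bearing. The rings at (169,195) and (248,216) are green look-alikes, and the one at (247,137) is the small bearing. The bush is brass at (211,161), the cap is at (461,225), the nut at (470,270) and the sleeve at about (365,285). Hub to housing measures 0.240 m, which matches the description.

```bash
cat >> h.py <<'E'
from scipy.spatial.transform import Rotation as Ro
def RT(s): w=s['tool_rot']; return Ro.from_quat([w[1],w[2],w[3],w[0]]).as_matrix()
def go(*goals):
    "print shift cm along tool axes from the present TCP to each goal in turn"
    s=state(); R=RT(s); p=np.array(s['tool_pos'])
    print('t',round(s['time'],2),'tcp',p.round(4),'Rx',R[:,0].round(3),'Ry',R[:,1].round(3),'Rz',R[:,2].round(3),'q6',round(s['joint_pos'][5],2))
    for g in goals:
        g=np.array(g); print(g,'->',(R.T@(g-p)*100).round(2)); p=g
E
python3 - <<'E'
from h import *
go((.6575,-.209,.1),(.6575,-.209,.002),(.6575,-.209,.15),(.4945,-.1375,.15))
pts=[]
for n in("scene","side"):
    W=cloud(grab_frame(n)).reshape(-1,3); pts.append(W[(W[:,2]>.05)&(W[:,0]>.3)&(W[:,0]<1)&(abs(W[:,1])<.6)])
P=np.concatenate(pts); g={}
for x,y,z in P:
    k=(int(np.floor(x/.05)),int(np.floor(y/.05))); g[k]=max(g.get(k,0),z)
for i in range(6,20): print("%.2f"%(i*.05),' '.join('%3d'%(g.get((i,j),0)*1000) for j in range(-12,12)))
E
```

```text
t 0.9 tcp [ 0.2212 -0.5845  0.1924] Rx [0.935 0.354 0.   ] Ry [ 0.354 -0.935  0.   ] Rz [ 0. -0. -1.] q6 -0.12
[ 0.6575 -0.209   0.1   ] -> [ 54.1  -19.68   9.24]
[ 0.6575 -0.209   0.002 ] -> [-0.  -0.   9.8]
[ 0.6575 -0.209   0.15  ] -> [  0.    0.  -14.8]
[ 0.4945 -0.1375  0.15  ] -> [-12.71 -12.46  -0.  ]
0.30   0   0   0   0   0   0   0   0   0   0   0   0   0   0   0   0   0   0   0   0   0   0 173 172
0.35   0   0   0   0   0   0   0   0   0   0   0   0   0   0   0   0   0   0   0   0   0   0 172 172
0.40   0   0   0   0   0   0   0   0   0   0   0   0   0   0   0   0   0   0   0   0   0   0 172 172
0.45  52   0   0   0   0   0   0   0   0   0   0   0   0   0   0   0   0   0   0   0   0   0 172 172
0.50  57   0   0   0   0   0   0   0   0   0   0   0   0   0   0   0   0   0   0   0   0   0 172 173
0.55  59   0   0   0   0   0   0   0   0   0   0   0   0   0   0   0   0   0   0   0   0   0 172 172
0.60  59   0   0   0   0   0   0   0   0   0   0   0   0   0   0  58  58   0   0   0   0   0 171 172
0.65  59   0   0   0   0   0   0   0   0   0   0   0   0   0   0  58  59   0   0   0   0   0 171 172
0.70  58   0   0   0   0   0   0   0   0   0   0   0   0   0   0   0   0   0   0   0   0   0   0   0
0.75   0   0 103 104 102   0  62   0   0   0   0   0  70  72  73  72  72   0  81  82  81   0   0   0
0.80   0   0 103 104 103   0  62  61  61 184 169 143  95  73  69  68  82  82  82  82  80 186 192   0
0.85   0   0 103 104 104  60  63   0   0 183 168 143  96  72   0  70  78  82   0   0  81 166 190   0
0.90   0   0 101  99   0  61  63  62  63  63   0   0  70  72  73  73  72  81  81  81  81   0   0   0
0.95   0   0   0   0   0   0   0   0   0   0   0   0   0   0   0   0   0   0   0   0   0   0   0   0
```

Emit:
{"op": "jog_arm", "data": {
  "moves": [
    [[8.5, 3.38, -1.23, 0.58, 0, 0, 0], [8.5, 3.38, -1.23, 0.58, 0, 0, 0], [8.5, 3.38, -1.23, 0.58, 0, 0, 0], [8.5, 3.38, -1.23, 0.58, 0, 0, 0], [8.5, 3.38, -1.23, 0.58, 0, 0, 0], [8.5, 3.38, -1.23, 0.58, 0, 0, 0], [8.5, 3.38, -1.23, 0.58, 0, 0, 0], [8.5, 3.38, -1.23, 0.58, 0, 0, 0], [8.5, 3.38, -1.23, 0.58, 0, 0, 0], [8.5, 3.38, -1.23, 0.58, 0, 0, 0], [8.5, 3.38, -1.23, 0.58, 0, 0, 0], [8.5, 3.38, -1.23, 0.58, 0, 0, 0], [8.5, 3.38, -1.23, 0.58, 0, 0, 0], [8.5, 3.38, -1.23, 0.58, 0, 0, 0], [8.5, 3.38, -1.23, 0.58, 0, 0, 0], [8.5, 3.38, -1.23, 0.58, 0, 0, 0], [8.5, 0, 0, 0, 0, 0, 0], [8.5, 0, 0, 0, 0, 0, 0]]
  ]
}}

```text
time: 2.5
tool_pos: [0.6581, -0.2073, 0.0987]
tool_rot: [-0.0, 0.983, 0.181, -0.001]
contact_force: [0.2, -0.1, 0.4]
gripper_width: 0.996
grasp_force: 0.0
```

```bash
python3 - <<'E'
from h import *
p=grab_frame("wrist"); cv2.imwrite("pics/w1.png",p['color']); W=cloud(p)
go((.6575,-.209,.002))
m=(W[...,2]>.012)&(W[...,2]<.03)&(np.hypot(W[...,0]-.6575,W[...,1]+.209)<.045)
q=W[m][:,:2]; print(len(q),(q.min(0)+q.max(0))/2,np.ptp(q,axis=0))
E
```

```text
t 2.55 tcp [ 0.6575 -0.2085  0.0991] Rx [ 0.935  0.355 -0.001] Ry [ 0.355 -0.935 -0.   ] Rz [-0.001 -0.    -1.   ] q6 0.79
[ 0.6575 -0.209   0.002 ] -> [-0.01  0.05  9.71]
3414 [ 0.65659464 -0.20573808] [0.05720353 0.05705692]
```

View pics/w1.png

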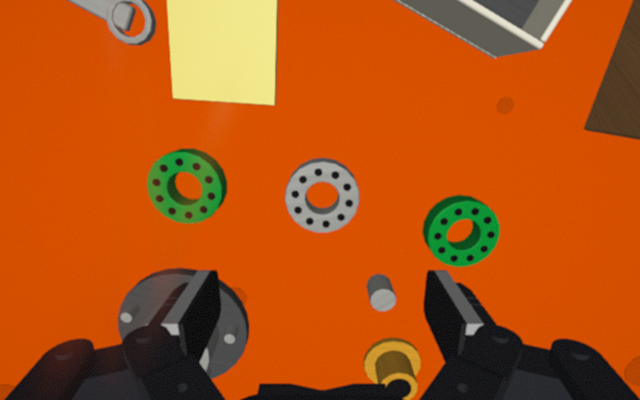

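The steel ring at (322,195) sits between the two green ones at (187,186) and (461,230). It is clear of the fingers' path, so I am descending to grip it.

Emit:
{"op": "jog_arm", "data": {
  "moves": [
    [[8.5, 0, 0, 2.5, 0, 0, 0], [8.5, 0, 0, 2.5, 0, 0, 0], [8.5, 0, 0, 2.5, 0, 0, 0], [8.5, 0, 0, 1.7, 0, 0, 0], [8.5, 0, 0, 0.5, 0, 0, 0], [8.5, 0, 0, 0, 0, 0, 0], [4.0, 0, 0, 0, 0, 0, 0], [4.0, 0, 0, 0, 0, 0, 0], [4.0, 0, 0, 0, 0, 0, 0], [4.0, 0, 0, 0, 0, 0, 0], [4.0, 0, 0, 0, 0, 0, 0], [4.0, 0, 0, 0, 0, 0, 0], [4.0, 0, 0, 0, 0, 0, 0]]
  ]
}}

```text
time: 3.63
tool_pos: [0.6575, -0.209, 0.0029]
tool_rot: [0.0, 0.984, 0.18, 0.0]
contact_force: [-0.1, -1.1, -0.3]
gripper_width: 0.469
grasp_force: 0.0
```

```bash
python3 - <<'E'
from h import *
p=grab_frame("wrist"); q=grab_frame("side")
cv2.imwrite("pics/w2.png",np.hstack([p['color'][::2,::2],cv2.resize(q['color'][190:350,300:500],(400,320))[:200] if 0 else cv2.resize(q['color'][210:335,320:520],(320,200))]))
s=state(); print(s['gripper_width'],s['grasp_force'],s['tool_pos'])
E
```

```text
0.46955884497483835 0.0 [ 0.65738181 -0.20897148  0.00265524]
```

View pics/w2.png

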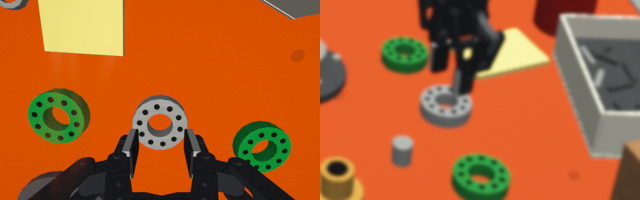

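```bash
python3 - <<'E'
from h import *
go((.6575,-.209,.002))
for n in("wrist","scene","side"):
    p=grab_frame(n);W=cloud(p)
    for r in regions_of("bearing",p)[:4]:
        q=W[r['pixels']]; q=q[q[:,2]>.012]; q=q[q[:,2]<.024]
        if len(q)>20: print(n,round(r['p'],2),np.round(r['rect']),((q.min(0)+q.max(0))/2).round(4),np.ptp(q,axis=0).round(3))
E
```

```text
t 3.73 tcp [ 0.6574 -0.209   0.0027] Rx [0.935 0.354 0.   ] Ry [ 0.354 -0.935  0.   ] Rz [ 0. -0. -1.] q6 0.79
[ 0.6575 -0.209   0.002 ] -> [0.01 0.01 0.07]
wrist 0.97 [523. 293. 119. 102.] [ 0.6696 -0.3222  0.0159] [0.055 0.059 0.008]
wrist 0.84 [319. 243. 112. 111.] [ 0.6566 -0.2055  0.0159] [0.058 0.056 0.008]
wrist 0.82 [119. 230. 123. 108.] [ 0.6264 -0.1053  0.0162] [0.057 0.058 0.008]
scene 0.98 [249. 216.  25.  20.] [ 0.6259 -0.1071  0.0171] [0.059 0.057 0.01 ]
scene 0.8 [167. 194.  22.  19.] [ 0.6702 -0.3236  0.017 ] [0.055 0.059 0.01 ]
scene 0.78 [207. 212.  26.  25.] [ 0.6576 -0.2075  0.017 ] [0.056 0.057 0.01 ]
side 0.98 [421. 323.  37.  29.] [ 0.6691 -0.3264  0.0166] [0.057 0.058 0.009]
side 0.91 [376. 245.  27.  23.] [ 0.6271 -0.1088  0.0163] [0.056 0.058 0.009]
side 0.62 [398. 276.  30.  34.] [ 0.6576 -0.2102  0.0168] [0.057 0.057 0.01 ]
```

```bash
python3 - <<'E'
from h import *
p=grab_frame("wrist");W=cloud(p); s=state(); R=RT(s); T=(W-np.array(s['tool_pos']))@R
m=(p['color'].max(-1)<110)&(W[...,2]>.01)&(abs(T[...,1])<.07)&(abs(T[...,0])<.03)
q=T[m]; print(len(q))
for lo in range(-80,20,6):
    k=q[(q[:,2]*1000>=lo)&(q[:,2]*1000<lo+6)]
    if len(k): 
        a=k[k[:,1]<0];b=k[k[:,1]>0]
        print(lo,len(k),'L inner',a[:,1].max().round(3) if len(a) else '', 'R inner',b[:,1].min().round(3) if len(b) else '','x',k[:,0].min().round(3),k[:,0].max().round(3))
E
python3 -c "
import cv2;a=cv2.imread('pics/w2.png');cv2.imwrite('pics/w3.png',cv2.resize(a[80:200,60:270],(630,360),interpolation=2))"
```

```text
33662
-80 1076 L inner -0.021 R inner 0.018 x -0.011 0.012
-74 812 L inner -0.022 R inner 0.018 x -0.011 0.012
-68 809 L inner -0.021 R inner 0.018 x -0.011 0.012
-62 710 L inner -0.021 R inner 0.018 x -0.011 0.012
-56 612 L inner -0.021 R inner 0.018 x -0.011 0.012
-50 413 L inner -0.022 R inner 0.018 x -0.011 0.012
-44 69 L inner -0.022 R inner 0.018 x -0.009 0.011
-20 1027 L inner -0.0 R inner 0.0 x -0.024 0.029
-14 650 L inner -0.0 R inner 0.0 x -0.021 0.029
-8 60 L inner -0.0 R inner 0.0 x -0.013 0.029
```

View pics/w3.png

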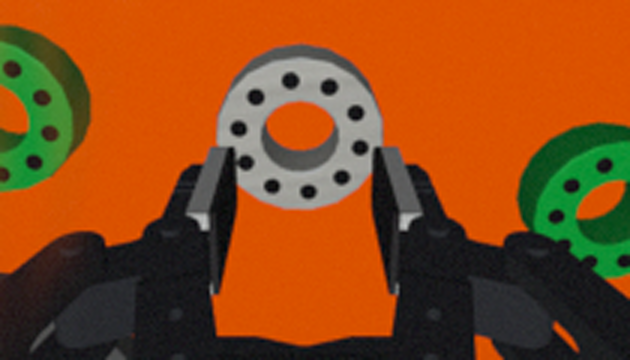

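```bash
python3 - <<'E'
from h import *
s=state(); R=RT(s)
for n in("side","wrist","scene"):
    p=grab_frame(n);W=cloud(p); T=(W-np.array(s['tool_pos']))@R
    m=(p['color'].max(-1)<75)&(W[...,2]>.022)&(abs(T[...,1])<.06)&(abs(T[...,0])<.03)&(W[...,2]<.3)
    q=T[m]; print(n,len(q),np.percentile(W[m][:,2],[0,1,3,5,10]).round(3) if len(q) else '')
    for lo in range(-80,0,8):
        k=q[(q[:,2]*1000>=lo)&(q[:,2]*1000<lo+8)]
        if len(k): print(lo,len(k),'y',np.percentile(k[:,1],[0,25,75,100]).round(3),'x',k[:,0].min().round(3),k[:,0].max().round(3))
E
```

```text
side 3183 [0.045 0.053 0.061 0.069 0.089]
-80 64 y [-0.023 -0.02   0.029  0.036] x -0.011 0.011
-72 74 y [-0.023 -0.019  0.033  0.037] x -0.011 0.012
-64 62 y [-0.022 -0.019  0.034  0.037] x -0.01 0.008
-56 58 y [-0.023 -0.019  0.032  0.035] x -0.011 0.009
-48 19 y [-0.021 -0.02  -0.018  0.029] x -0.007 0.008
wrist 30201 [0.043 0.053 0.061 0.068 0.081]
-80 1024 y [-0.034 -0.022  0.019  0.031] x -0.011 0.012
-72 797 y [-0.035 -0.022  0.019  0.032] x -0.01 0.012
-64 692 y [-0.035 -0.022  0.019  0.032] x -0.01 0.012
-56 532 y [-0.035 -0.022  0.019  0.032] x -0.01 0.012
-48 184 y [-0.023 -0.022  0.018  0.029] x -0.01 0.012
-40 1 y [-0.022 -0.022 -0.022 -0.022] x 0.004 0.004
scene 2135 [0.047 0.053 0.062 0.072 0.092]
-80 36 y [-0.033 -0.029  0.022  0.033] x -0.011 0.009
-72 39 y [-0.033 -0.032  0.021  0.033] x -0.01 0.012
-64 35 y [-0.033 -0.031  0.022  0.032] x -0.013 0.009
-56 33 y [-0.033 -0.03   0.022  0.034] x -0.009 0.01
-48 14 y [-0.019  0.021  0.021  0.024] x -0.012 0.01
```

All three cameras agree that the fingertips are really about 41 mm above the reported TCP (tip z≈0.044 where the TCP reads 0.003). The fingers therefore closed above the bearing, which has not moved. I will include this offset, reopen and go lower in small steps.

Emit:
{"op": "jog_arm", "data": {
  "moves": [
    [[8.5, 0, 0, 0, 0, 0, 0], [8.5, 0, 0, 0, 0, 0, 0], [8.5, 0, 0, 0, 0, 0, 0], [8.5, 0, 0, 0, 0, 0, 0], [8.5, 0, 0, 0, 0, 0, 0], [8.5, 0, 0, 1.0, 0, 0, 0], [8.5, 0, 0, 1.0, 0, 0, 0], [8.5, 0, 0, 1.0, 0, 0, 0], [8.5, 0, 0, 0.5, 0, 0, 0], [8.5, 0, 0, 0.3, 0, 0, 0], [8.5, 0, 0, 0, 0, 0, 0], [4.5, 0, 0, 0, 0, 0, 0], [4.5, 0, 0, 0, 0, 0, 0], [4.5, 0, 0, 0, 0, 0, 0], [4.5, 0, 0, 0, 0, 0, 0], [4.5, 0, 0, 0, 0, 0, 0]]
  ]
}}

```text
time: 5.57
tool_pos: [0.6586, -0.2096, -0.0337]
tool_rot: [0.001, 0.984, 0.18, 0.001]
contact_force: [0.6, -0.6, 6.0]
gripper_width: 0.644
grasp_force: 64.0
```

Gripped at 64 N, opening about 55 mm. Now lifting and carrying it to the hub.

Emit:
{"op": "jog_arm", "data": {
  "moves": [
    [[4.5, 0, 0, -1.0, 0, 0, 0], [4.5, 0, 0, -2.0, 0, 0, 0], [4.5, 0, 0, -2.0, 0, 0, 0], [4.5, 0, 0, -2.0, 0, 0, 0], [4.5, 0, 0, -1.0, 0, 0, 0], [4.5, -1.6, -1.56, 0, 0, 0, 0], [4.5, -1.6, -1.56, 0, 0, 0, 0], [4.5, -1.6, -1.56, 0, 0, 0, 0], [4.5, -1.6, -1.56, 0, 0, 0, 0], [4.5, -1.6, -1.56, 0, 0, 0, 0], [4.5, -1.6, -1.56, 0, 0, 0, 0], [4.5, -1.6, -1.56, 0, 0, 0, 0], [4.5, -1.6, -1.56, 0, 0, 0, 0], [4.5, 0, 0, 0, 0, 0, 0], [4.5, 0, 0, 0, 0, 0, 0]]
  ]
}}

```text
time: 6.82
tool_pos: [0.4921, -0.137, 0.0438]
tool_rot: [-0.0, 0.984, 0.18, -0.0]
contact_force: [0.3, -0.6, -2.9]
gripper_width: 0.646
grasp_force: 64.0
```

```bash
cat > near.py <<'E'
from h import *
import sys
# near.py x y r zlo zhi : extent midpoints of points about a place, per camera
x,y,r,a,b=map(float,sys.argv[1:6])
for n in sys.argv[6:] or ("scene","side"):
    p=grab_frame(n);W=cloud(p); hsv=cv2.cvtColor(p['color'],cv2.COLOR_BGR2HSV)
    m=(W[...,2]>a)&(W[...,2]<b)&(np.hypot(W[...,0]-x,W[...,1]-y)<r)&(p['color'].max(-1)>float(0))
    q=W[m]
    if len(q)>10: print(n,len(q),'mid',((np.percentile(q,1,0)+np.percentile(q,99,0))/2).round(4),'ext',np.ptp(q,axis=0).round(3),'zmax',q[:,2].max().round(4))
E
python3 - <<'E'
from h import *
s=state(); print(s['gripper_width'],s['grasp_force'],s['contact_force'])
go((.4945,-.1375,.0090))
for n in("scene","side","wrist"):
    p=grab_frame(n);W=cloud(p)
    for r in regions_of("bearing",p)[:4]:
        q=W[r['pixels']]; q=q[q[:,2]>.07]
        if len(q)>50: zt=np.percentile(q[:,2],80);print(n,round(r['p'],2),np.round(r['rect']),((q.min(0)+q.max(0))/2).round(4),np.ptp(q,axis=0).round(3),'z80 %.3f'%zt)
E
```

```text
0.6461879923326762 64.03135925531387 [ 0.3406111  -0.622577   -2.88004672]
t 6.82 tcp [ 0.4921 -0.137   0.0438] Rx [ 0.935  0.354 -0.001] Ry [ 0.354 -0.935 -0.001] Rz [-0.001  0.    -1.   ] q6 0.79
[ 0.4945 -0.1375  0.009 ] -> [0.21 0.14 3.48]
scene 0.63 [270. 156.  24.  22.] [ 0.4948 -0.1367  0.089 ] [0.053 0.054 0.02 ] z80 0.097
side 0.67 [308. 219.  29.  27.] [ 0.4949 -0.143   0.0884] [0.057 0.061 0.021] z80 0.097
wrist 0.86 [320. 276. 136. 130.] [ 0.4938 -0.1364  0.0886] [0.058 0.057 0.02 ] z80 0.097
```

Emit:
{"op": "jog_arm", "data": {
  "moves": [
    [[4.5, 0, 0, 1.0, 0, 0, 0], [4.5, 0, 0, 1.0, 0, 0, 0], [4.5, 0, 0, 0.8, 0, 0, 0], [4.5, 0, 0, 0.4, 0, 0, 0], [4.5, 0, 0, 0.2, 0, 0, 0], [4.5, 0, 0, 0, 0, 0, 0], [4.5, 0, 0, 0, 0, 0, 0]]
  ]
}}

```text
time: 7.7
tool_pos: [0.4935, -0.1377, 0.0105]
tool_rot: [-0.0, 0.984, 0.18, -0.0]
contact_force: [-0.1, 0.6, -1.8]
gripper_width: 0.647
grasp_force: 64.0
```

Emit:
{"op": "jog_arm", "data": {
  "moves": [
    [[4.5, 0, 0, 0.15, 0, 0, 0], [4.5, 0, 0, 0.1, 0, 0, 0], [4.5, 0, 0, 0, 0, 0, 0], [6.2, 0, 0, 0, 0, 0, 0], [6.2, 0, 0, 0, 0, 0, 0], [8.5, 0, 0, 0, 0, 0, 0], [8.5, 0, 0, 0, 0, 0, 0], [8.5, 0, 0, 0, 0, 0, 0], [8.5, 0, 0, -1.5, 0, 0, 0], [8.5, 0, 0, -3.0, 0, 0, 0], [8.5, 0, 0, -3.0, 0, 0, 0], [8.5, 0, 0, 0, 0, 0, 0]]
  ]
}}

```text
time: 8.7
tool_pos: [0.4978, -0.1395, 0.0901]
tool_rot: [0.003, 0.984, 0.18, 0.005]
contact_force: [1.1, -0.9, 1.1]
gripper_width: 1.001
grasp_force: 0.0
```

```bash
python3 near.py .4945 -.1375 .045 .053 .068 scene side wrist; python3 near.py .524 -.331 .03 .026 .042 scene side wrist;  python3 -c "
from h import *
go((.5235,-.3305,.06),(.5235,-.3305,-.03))"
```

```text
scene 299 mid [ 0.4937 -0.1379  0.0581] ext [0.059 0.058 0.011] zmax 0.0636
side 460 mid [ 0.4939 -0.1405  0.0577] ext [0.056 0.06  0.01 ] zmax 0.0629
wrist 5208 mid [ 0.4935 -0.1358  0.0576] ext [0.057 0.057 0.009] zmax 0.0618
scene 112 mid [ 0.5232 -0.3304  0.0319] ext [0.033 0.033 0.013] zmax 0.0391
side 331 mid [ 0.5237 -0.3322  0.0315] ext [0.033 0.035 0.011] zmax 0.0368
wrist 1894 mid [ 0.5232 -0.3273  0.0308] ext [0.034 0.035 0.01 ] zmax 0.0362
t 9.0 tcp [ 0.4923 -0.1371  0.0813] Rx [ 0.935  0.354 -0.002] Ry [ 0.354 -0.935 -0.002] Rz [-0.003  0.001 -1.   ] q6 0.79
[ 0.5235 -0.3305  0.06  ] -> [-3.92 19.2   2.1 ]
[ 0.5235 -0.3305 -0.03  ] -> [0.02 0.02 9.  ]
```

Emit:
{"op": "jog_arm", "data": {
  "moves": [
    [[8.5, -0.65, 3.2, 0.25, 0, 0, 0], [8.5, -0.65, 3.2, 0.25, 0, 0, 0], [8.5, -0.65, 3.2, 0.25, 0, 0, 0], [8.5, -0.65, 3.2, 0.25, 0, 0, 0], [8.5, -0.65, 3.2, 0.25, 0, 0, 0], [8.5, -0.65, 3.2, 0.25, 0, 0, 0], [8.5, 0, 0, 0, 0, 0, 0], [8.5, 0, 0, 2.0, 0, 0, 0], [8.5, 0, 0, 2.0, 0, 0, 0], [8.5, 0, 0, 2.0, 0, 0, 0], [8.5, 0, 0, 2.0, 0, 0, 0], [8.5, 0, 0, 1.3, 0, 0, 0], [8.5, 0, 0, 0, 0, 0, 0], [2.8, 0, 0, 0, 0, 0, 0], [2.8, 0, 0, 0, 0, 0, 0], [2.8, 0, 0, 0, 0, 0, 0], [2.8, 0, 0, 0, 0, 0, 0], [2.8, 0, 0, 0, 0, 0, 0], [2.8, 0, 0, 0, 0, 0, 0], [2.8, 0, 0, 0, 0, 0, 0]]
  ]
}}

```text
time: 10.67
tool_pos: [0.5262, -0.332, -0.0229]
tool_rot: [0.001, 0.984, 0.18, 0.001]
contact_force: [0.6, 0.2, 5.6]
gripper_width: 0.378
grasp_force: 60.3
```

Emit:
{"op": "jog_arm", "data": {
  "moves": [
    [[2.8, 0, 0, -1.0, 0, 0, 0], [2.8, 0, 0, -3.0, 0, 0, 0], [2.8, 0, 0, -3.0, 0, 0, 0], [2.8, 0, 0, -3.0, 0, 0, 0], [2.8, 0.84, -3.53, 0, 0, 0, 0], [2.8, 0.84, -3.53, 0, 0, 0, 0], [2.8, 0.84, -3.53, 0, 0, 0, 0], [2.8, 0.84, -3.53, 0, 0, 0, 0], [2.8, 0.84, -3.53, 0, 0, 0, 0], [2.8, 0.84, -3.53, 0, 0, 0, 0], [2.8, 0.84, -3.53, 0, 0, 0, 0], [2.8, 0.84, -3.53, 0, 0, 0, 0], [2.8, 0.84, -3.53, 0, 0, 0, 0], [2.8, 0.84, -3.53, 0, 0, 0, 0], [2.8, 0.84, -3.53, 0, 0, 0, 0], [2.8, 0.84, -3.53, 0, 0, 0, 0], [2.8, 0, 0, 0, 0, 0, 0], [2.8, 0, 0, 0, 0, 0, 0], [2.8, 0, 0, 0, 0, 0, 0]]
  ]
}}

```text
time: 12.25
tool_pos: [0.4689, 0.1006, 0.0749]
tool_rot: [0.0, 0.984, 0.18, -0.0]
contact_force: [0.5, -0.0, -1.5]
gripper_width: 0.372
grasp_force: 60.3
```

```bash
python3 - <<'E'
from h import *
s=state(); print(s['gripper_width'],s['grasp_force'],s['contact_force'])
go((.4675,.101,.0))
for n in("scene","side","wrist"):
    p=grab_frame(n);W=cloud(p); c=cv2.cvtColor(p['color'],cv2.COLOR_BGR2HSV)
    m=(c[...,0]>14)&(c[...,0]<30)&(c[...,1]>90)&(W[...,2]>.06)&(np.hypot(W[...,0]-.4675,W[...,1]-.1)<.08)
    q=W[m]
    if len(q)>20: print(n,len(q),((np.percentile(q,1,0)+np.percentile(q,99,0))/2).round(4),np.ptp(q,axis=0).round(3),'zmin',np.percentile(q[:,2],2).round(4),q[:,2].max().round(3))
    if n!='wrist': k=W[(W[...,2]>.035)&(W[...,2]<.048)&(np.hypot(W[...,0]-.4675,W[...,1]-.1)<.07)]; print(' housing',((np.percentile(k,.5,0)+np.percentile(k,99.5,0))/2).round(4),np.ptp(k,axis=0))
E
```

```text
0.37158083731265057 60.34587621688843 [ 0.53261638 -0.04795535 -1.47835684]
t 12.25 tcp [0.4689 0.1006 0.0749] Rx [ 0.935  0.355 -0.001] Ry [ 0.355 -0.935  0.   ] Rz [-0.001 -0.001 -1.   ] q6 1.26
[0.4675 0.101  0.    ] -> [-0.11 -0.08  7.49]
scene 406 [0.4829 0.0888 0.2456] [0.067 0.121 0.299] zmin 0.1007 0.397
 housing [0.4665 0.1021 0.0394] [0.0921409  0.09141905 0.010507  ]
side 266 [0.4774 0.0939 0.2609] [0.071 0.106 0.326] zmin 0.1009 0.425
 housing [0.467  0.0985 0.0393] [0.08951487 0.09089219 0.00915464]
wrist 7473 [0.4725 0.1044 0.1171] [0.044 0.05  0.042] zmin 0.1021 0.141
```

```bash
python3 near.py .4695 .101 .04 .094 .108 scene side wrist
```

```text
scene 175 mid [0.4738 0.0987 0.1033] ext [0.047 0.053 0.01 ] zmax 0.1079
side 162 mid [0.4685 0.0911 0.1028] ext [0.053 0.048 0.01 ] zmax 0.1079
wrist 3036 mid [0.4791 0.1038 0.103 ] ext [0.036 0.05  0.011] zmax 0.1079
```

Emit:
{"op": "jog_arm", "data": {
  "moves": [
    [[2.8, -0.1, 0, 2.0, 0, 0, 0], [2.8, 0, 0, 2.0, 0, 0, 0], [2.8, 0, 0, 1.0, 0, 0, 0], [2.8, 0, 0, 0.4, 0, 0, 0], [2.8, 0, 0, 0.2, 0, 0, 0], [2.8, 0, 0, 0.1, 0, 0, 0], [2.8, 0, 0, 0, 0, 0, 0], [2.8, 0, 0, 0, 0, 0, 0]]
  ]
}}

```text
time: 13.22
tool_pos: [0.4692, 0.1005, 0.0191]
tool_rot: [0.0, 0.984, 0.18, 0.001]
contact_force: [-0.6, 0.6, -2.0]
gripper_width: 0.373
grasp_force: 60.4
```

Emit:
{"op": "jog_arm", "data": {
  "moves": [
    [[2.8, 0, 0, 0.15, 0, 0, 0], [2.8, 0, 0, 0.1, 0, 0, 0], [2.8, 0, 0, 0, 0, 0, 0], [2.8, 0, 0, 0, 0, 0, 0]]
  ]
}}

```text
time: 13.55
tool_pos: [0.4693, 0.1006, 0.0171]
tool_rot: [0.0, 0.984, 0.18, 0.001]
contact_force: [-3.5, 0.5, 5.4]
gripper_width: 0.371
grasp_force: 61.2
```

Contact: the upward force is 5 N. Releasing, then heading to the nut with a wrist picture on the way.

Emit:
{"op": "jog_arm", "data": {
  "moves": [
    [[4.0, 0, 0, 0, 0, 0, 0], [5.5, 0, 0, 0, 0, 0, 0], [8.5, 0, 0, 0, 0, 0, 0], [8.5, 0, 0, 0, 0, 0, 0], [8.5, 0, 0, -1.5, 0, 0, 0], [8.5, 0, 0, -3.0, 0, 0, 0], [8.5, 0, 0, -3.0, 0, 0, 0], [8.5, 1.65, -2.78, 0, 0, 0, 0], [8.5, 1.65, -2.78, 0, 0, 0, 0], [8.5, 1.65, -2.78, 0, 0, 0, 0], [8.5, 1.65, -2.78, 0, 0, 0, 0], [8.5, 1.65, -2.78, 0, 0, 0, 0], [8.5, 1.65, -2.78, 0, 0, 0, 0], [8.5, 1.65, -2.78, 0, 0, 0, 0], [8.5, 1.65, -2.78, 0, 0, 0, 0], [8.5, 0, 0, 0, 0, 0, 0], [8.5, 0, 0, 0, 0, 0, 0]]
  ]
}}

```text
time: 14.97
tool_pos: [0.5128, 0.3565, 0.09]
tool_rot: [0.0, 0.983, 0.181, -0.0]
contact_force: [-0.7, -0.4, -0.5]
gripper_width: 1.001
grasp_force: 0.0
```

```bash
python3 near.py .468 .1 .025 .06 .08 scene side; python3 near.py .468 .1 .04 .043 .05 scene side; python3 - <<'E'
from h import *
go((.5125,.354,.03),(.5125,.354,-.04))
s=state();R=RT(s)
p=grab_frame("wrist");W=cloud(p); cv2.imwrite("pics/w4.png",p['color'])
for r in regions_of("nut",p)[:2]:
    m=r['pixels']; q=W[m]; q=q[(q[:,2]>.017)&(q[:,2]<.028)]
    print(round(r['p'],2),np.round(r['rect']),((q.min(0)+q.max(0))/2).round(4),np.ptp(q,axis=0).round(3))
    xy=q[:,:2]; h=cv2.convexHull((xy*1e4).astype(np.float32))[:,0]/1e4
    a=np.radians(np.arange(0,180,1)); wd=[np.ptp(h@[np.cos(t),np.sin(t)]) for t in a]
    f=[wd[i]+wd[(i+60)%180]+wd[(i+120)%180] for i in range(60)]
    print('flat normal deg',np.argmin(f),'AF',min(f)/3,'AC',max(f)/3,'tool y deg',np.degrees(np.arctan2(R[1,1],R[0,1])))
E
```

```text
scene 199 mid [0.4682 0.0993 0.0692] ext [0.035 0.034 0.019] zmax 0.0786
side 161 mid [0.4691 0.096  0.0687] ext [0.032 0.031 0.017] zmax 0.0771
scene 187 mid [0.4688 0.0997 0.0464] ext [0.065 0.065 0.007] zmax 0.0497
side 136 mid [0.469  0.0925 0.0463] ext [0.057 0.046 0.006] zmax 0.0495
t 15.17 tcp [0.5129 0.3542 0.0903] Rx [ 0.936  0.353 -0.001] Ry [ 0.353 -0.936  0.   ] Rz [-0. -0. -1.] q6 1.7
[0.5125 0.354  0.03  ] -> [-0.04 -0.    6.03]
[ 0.5125  0.354  -0.04  ] -> [ 0. -0.  7.]
0.6 [320. 197.  56.  56.] [0.511  0.3584 0.0207] [0.038 0.04  0.007]
flat normal deg 52 AF 0.03698525507549038 AC 0.04078864240146566 tool y deg -69.33490974855225
```

View pics/w4.png

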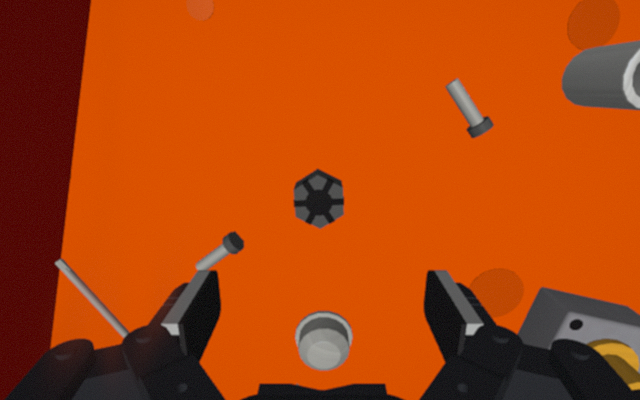

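The nut is at (320,197), with flats already square to the closing axis (-68° against -69°). The bolt at (233,242) is clear of the fingers.

Emit:
{"op": "jog_arm", "data": {
  "moves": [
    [[8.5, 0, -0.05, 3.0, 0, 0, 0], [8.5, 0, 0, 3.0, 0, 0, 0], [8.5, 0, 0, 3.0, 0, 0, 0], [8.5, 0, 0, 2.0, 0, 0, 0], [8.5, 0, 0, 1.0, 0, 0, 0], [8.5, 0, 0, 0.5, 0, 0, 0], [8.5, 0, 0, 0, 0, 0, 0], [3.0, 0, 0, 0, 0, 0, 0], [3.0, 0, 0, 0, 0, 0, 0], [3.0, 0, 0, 0, 0, 0, 0], [3.0, 0, 0, 0, 0, 0, 0], [3.0, 0, 0, 0, 0, 0, 0], [3.0, 0, 0, 0, 0, 0, 0], [3.0, 0, 0, 0, 0, 0, 0]]
  ]
}}

```text
time: 16.43
tool_pos: [0.5143, 0.3565, -0.0326]
tool_rot: [-0.001, 0.984, 0.18, 0.001]
contact_force: [-0.6, -1.1, 5.7]
gripper_width: 0.403
grasp_force: 60.8
```

Emit:
{"op": "jog_arm", "data": {
  "moves": [
    [[3.0, 0, 0, -1.0, 0, 0, 0], [3.0, 0, 0, -3.5, 0, 0, 0], [3.0, 0, 0, -3.5, 0, 0, 0], [3.0, 0, 0, -3.5, 0, 0, 0], [3.0, -1.38, 3.25, 0, 0, 0, 0], [3.0, -1.38, 3.25, 0, 0, 0, 0], [3.0, -1.38, 3.25, 0, 0, 0, 0], [3.0, -1.38, 3.25, 0, 0, 0, 0], [3.0, -1.38, 3.25, 0, 0, 0, 0], [3.0, -1.38, 3.25, 0, 0, 0, 0], [3.0, -1.38, 3.25, 0, 0, 0, 0], [3.0, -1.38, 3.25, 0, 0, 0, 0], [3.0, -1.38, 3.25, 0, 0, 0, 0], [3.0, -1.38, 3.25, 0, 0, 0, 0], [3.0, -1.38, 3.25, 0, 0, 0, 0], [3.0, -1.38, 3.25, 0, 0, 0, 0], [3.0, -1.38, 3.25, 0, 0, 0, 0], [3.0, -1.38, 3.25, 0, 0, 0, 0], [3.0, 0, 0, 0, 0, 0, 0], [3.0, 0, 0, 0, 0, 0, 0]]
  ]
}}

```text
time: 18.1
tool_pos: [0.4926, -0.1395, 0.0804]
tool_rot: [-0.0, 0.984, 0.178, -0.0]
contact_force: [-0.7, 0.7, -1.9]
gripper_width: 0.407
grasp_force: 60.4
```

```bash
python3 near.py .494 -.138 .045 .053 .066 scene side wrist; python3 near.py .494 -.138 .023 .09 .115 scene side wrist; python3 -c "
from h import *
s=state();print(s['gripper_width'],s['contact_force'])
go((.494,-.138,.0274))"
```

```text
scene 296 mid [ 0.494  -0.1382  0.0584] ext [0.058 0.057 0.011] zmax 0.0638
side 462 mid [ 0.4939 -0.141   0.0578] ext [0.056 0.06  0.01 ] zmax 0.0627
wrist 4040 mid [ 0.497  -0.1358  0.0576] ext [0.052 0.058 0.009] zmax 0.0617
side 16 mid [ 0.4899 -0.1526  0.1139] ext [0.032 0.013 0.002] zmax 0.1149
wrist 163 mid [ 0.5016 -0.1323  0.1134] ext [0.017 0.033 0.003] zmax 0.115
0.4050119943015814 [ 0.79062945  0.44850668 -1.57059884]
t 18.4 tcp [ 0.4932 -0.137   0.0804] Rx [ 0.935  0.356 -0.   ] Ry [ 0.356 -0.935 -0.   ] Rz [-0.  0. -1.] q6 0.79
[ 0.494  -0.138   0.0274] -> [0.04 0.12 5.3 ]
```

Emit:
{"op": "jog_arm", "data": {
  "moves": [
    [[3.0, 0.05, 0.1, 2.0, 0, 0, 0], [3.0, 0, 0, 1.5, 0, 0, 0], [3.0, 0, 0, 1.0, 0, 0, 0], [3.0, 0, 0, 0.5, 0, 0, 0], [3.0, 0, 0, 0.15, 0, 0, 0], [3.0, 0, 0, 0, 0, 0, 0], [3.0, 0, 0, 0, 0, 0, 0]]
  ]
}}

```text
time: 18.98
tool_pos: [0.4947, -0.1391, 0.0299]
tool_rot: [0.0, 0.984, 0.18, 0.001]
contact_force: [-0.8, -1.5, -1.2]
gripper_width: 0.404
grasp_force: 60.4
```

Emit:
{"op": "jog_arm", "data": {
  "moves": [
    [[3.0, 0, 0, 0.15, 0, 0, 0], [3.0, 0, 0, 0.1, 0, 0, 0], [3.0, 0, 0, 0, 0, 0, 0], [3.0, 0, 0, 0, 0, 0, 0]]
  ]
}}

```text
time: 19.32
tool_pos: [0.4948, -0.1393, 0.0274]
tool_rot: [0.0, 0.984, 0.18, 0.001]
contact_force: [-0.1, 0.1, 1.8]
gripper_width: 0.405
grasp_force: 60.6
```

Emit:
{"op": "jog_arm", "data": {
  "moves": [
    [[3.0, 0, 0, 0.05, 0, 0, 0], [4.2, 0, 0, 0, 0, 0, 0], [5.5, 0, 0, 0, 0, 0, 0], [8.5, 0, 0, 0, 0, 0, 0], [8.5, 0, 0, -1.5, 0, 0, 0], [8.5, 0, 0, -3.0, 0, 0, 0], [8.5, 0, 0, -3.0, 0, 0, 0], [8.5, 0, 0, 0, 0, 0, 0], [8.5, 0.46, -3.45, 0, 0, 0, 0], [8.5, 0.46, -3.45, 0, 0, 0, 0], [8.5, 0.46, -3.45, 0, 0, 0, 0], [8.5, 0.46, -3.45, 0, 0, 0, 0], [8.5, 0.46, -3.45, 0, 0, 0, 0], [8.5, 0.46, -3.45, 0, 0, 0, 0], [8.5, 0.46, -3.45, 0, 0, 0, 0], [8.5, 0.46, -3.45, 0, 0, 0, 0], [8.5, 0.46, -3.45, 0, 0, 0, 0], [8.5, 0.46, -3.45, 0, 0, 0, 0], [8.5, 0.46, -3.45, 0, 0, 0, 0], [8.5, 0.46, -3.45, 0, 0, 0, 0]]
  ]
}}

```text
time: 20.98
tool_pos: [0.3983, 0.2693, 0.1008]
tool_rot: [0.0, 0.984, 0.18, 0.0]
contact_force: [0.1, -0.3, 0.5]
gripper_width: 0.999
grasp_force: 0.0
```

```bash
python3 near.py .494 -.138 .03 .074 .09 scene side; python3 near.py .494 -.138 .045 .053 .059 scene side;python3 near.py .3905 .3025 .026 .010 .035 scene side wrist; python3 -c "
from h import *
go((.3905,.3025,-.033))"
```

```text
scene 171 mid [ 0.4923 -0.141   0.0799] ext [0.039 0.041 0.011] zmax 0.0854
side 263 mid [ 0.4939 -0.1427  0.0795] ext [0.037 0.043 0.011] zmax 0.0855
scene 45 mid [ 0.5027 -0.1324  0.0559] ext [0.041 0.044 0.006] zmax 0.0587
side 102 mid [ 0.4939 -0.1453  0.0561] ext [0.055 0.049 0.006] zmax 0.059
scene 302 mid [0.3922 0.3047 0.0207] ext [0.039 0.043 0.021] zmax 0.0314
side 160 mid [0.3904 0.2987 0.0204] ext [0.042 0.039 0.02 ] zmax 0.0307
wrist 2533 mid [0.3888 0.307  0.0202] ext [0.043 0.043 0.02 ] zmax 0.0299
t 21.33 tcp [0.3994 0.2668 0.1008] Rx [ 0.936  0.353 -0.   ] Ry [ 0.353 -0.936  0.   ] Rz [-0. -0. -1.] q6 1.64
[ 0.3905  0.3025 -0.033 ] -> [ 0.43 -3.66 13.38]
```

Emit:
{"op": "jog_arm", "data": {
  "moves": [
    [[8.5, 0.2, -1.85, 0, 0, 0, 0], [8.5, 0.2, -1.9, 0, 0, 0, 0], [8.5, 0, 0, 3.0, 0, 0, 0], [8.5, 0, 0, 3.0, 0, 0, 0], [8.5, 0, 0, 3.0, 0, 0, 0], [8.5, 0, 0, 2.5, 0, 0, 0], [8.5, 0, 0, 1.3, 0, 0, 0], [8.5, 0, 0, 0.7, 0, 0, 0], [8.5, 0, 0, 0, 0, 0, 0], [3.8, 0, 0, 0, 0, 0, 0], [3.8, 0, 0, 0, 0, 0, 0], [3.8, 0, 0, 0, 0, 0, 0], [3.8, 0, 0, 0, 0, 0, 0], [3.8, 0, 0, 0, 0, 0, 0], [3.8, 0, 0, 0, 0, 0, 0], [3.8, 0, 0, 0, 0, 0, 0]]
  ]
}}

```text
time: 22.67
tool_pos: [0.3913, 0.3051, -0.0318]
tool_rot: [-0.0, 0.984, 0.18, 0.002]
contact_force: [0.1, -1.2, 6.3]
gripper_width: 0.475
grasp_force: 60.8
```

Emit:
{"op": "jog_arm", "data": {
  "moves": [
    [[3.8, 0, 0, -1.0, 0, 0, 0], [3.8, 0, 0, -3.5, 0, 0, 0], [3.8, 0, 0, -3.5, 0, 0, 0], [3.8, 0, 0, -3.0, 0, 0, 0], [3.8, 0.62, 3.25, 0, 0, 0, 0], [3.8, 0.62, 3.25, 0, 0, 0, 0], [3.8, 0.62, 3.25, 0, 0, 0, 0], [3.8, 0.62, 3.25, 0, 0, 0, 0], [3.8, 0.62, 3.25, 0, 0, 0, 0], [3.8, 0.62, 3.25, 0, 0, 0, 0], [3.8, 0.62, 3.25, 0, 0, 0, 0], [3.8, 0.62, 3.25, 0, 0, 0, 0], [3.8, 0.62, 3.25, 0, 0, 0, 0], [3.8, 0.62, 3.25, 0, 0, 0, 0], [3.8, 0.62, 3.25, 0, 0, 0, 0], [3.8, 0, 0, 0, 0, 0, 0], [3.8, 0, 0, 0, 0, 0, 0]]
  ]
}}

```text
time: 24.08
tool_pos: [0.5805, -0.0073, 0.0767]
tool_rot: [-0.0, 0.984, 0.179, 0.0]
contact_force: [0.6, 0.6, -0.4]
gripper_width: 0.484
grasp_force: 61.2
```

```bash
python3 - <<'E'
from h import *
s=state();print(s['gripper_width'],s['grasp_force'],s['contact_force']);go((.58,-.007,-.0315))
for n in("wrist","side"):
    p=grab_frame(n); W=cloud(p); cv2.imwrite(f"pics/{n}5.png",p['color'])
    m=(W[...,2]>.09)&(W[...,2]<.15)&(np.hypot(W[...,0]-.58,W[...,1]+.007)<.035); q=W[m]; print(n,len(q),q[:,2].min(),np.percentile(q,2,0),np.percentile(q,98,0))
a=cv2.imread('pics/wrist5.png');b=cv2.imread('pics/side5.png')
cv2.imwrite('pics/c5.png',np.hstack([cv2.resize(a,(480,300)),cv2.resize(b[120:270,260:420],(320,300))]))
E
```

```text
0.4841534794817793 61.17434477022471 [ 0.62108145  0.55923272 -0.41296727]
t 24.08 tcp [ 0.5805 -0.0073  0.0767] Rx [0.936 0.352 0.   ] Ry [ 0.352 -0.936 -0.   ] Rz [ 0.  0. -1.] q6 1.07
[ 0.58   -0.007  -0.0315] -> [-0.04 -0.04 10.82]
wrist 13171 0.1074824117217053 [ 0.56337827 -0.03232886  0.11111973] [0.6014757  0.02482648 0.14797929]
side 493 0.10809113758686252 [ 0.55735837 -0.04029326  0.10979316] [0.59883545 0.01594016 0.14899941]
```

View pics/c5.png

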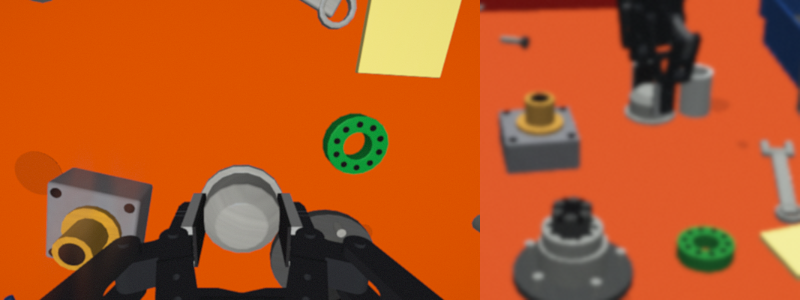

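The cap is held upright in the fingers at about (240,210). Bush on housing at (540,115) and nut/bearing on hub at (570,225) both look right. Lowering the cap.

Emit:
{"op": "jog_arm", "data": {
  "moves": [
    [[3.8, 0, 0, 3.0, 0, 0, 0], [3.8, 0, 0, 3.0, 0, 0, 0], [3.8, 0, 0, 2.5, 0, 0, 0], [3.8, 0, 0, 1.2, 0, 0, 0], [3.8, 0, 0, 0.6, 0, 0, 0], [3.8, 0, 0, 0.3, 0, 0, 0], [3.8, 0, 0, 0, 0, 0, 0], [3.8, 0, 0, 0, 0, 0, 0]]
  ]
}}

```text
time: 24.85
tool_pos: [0.5814, -0.0059, -0.0281]
tool_rot: [0.0, 0.984, 0.18, 0.001]
contact_force: [0.6, 0.4, -0.2]
gripper_width: 0.482
grasp_force: 61.2
```

Emit:
{"op": "jog_arm", "data": {
  "moves": [
    [[3.8, 0, 0, 0.15, 0, 0, 0], [3.8, 0, 0, 0.15, 0, 0, 0], [3.8, 0, 0, 0, 0, 0, 0], [3.8, 0, 0, 0, 0, 0, 0]]
  ]
}}

```text
time: 25.18
tool_pos: [0.5812, -0.0062, -0.0317]
tool_rot: [0.0, 0.984, 0.18, 0.001]
contact_force: [0.2, 0.0, 1.9]
gripper_width: 0.484
grasp_force: 61.5
```

Emit:
{"op": "jog_arm", "data": {
  "moves": [
    [[5.0, 0, 0, 0.05, 0, 0, 0], [6.5, 0, 0, 0, 0, 0, 0], [8.5, 0, 0, 0, 0, 0, 0], [8.5, 0, 0, 0, 0, 0, 0], [8.5, 0, 0, -1.5, 0, 0, 0], [8.5, 0, 0, -3.0, 0, 0, 0], [8.5, 0, 0, -3.5, 0, 0, 0], [8.5, 0, 0, -3.5, 0, 0, 0], [8.5, 2.16, -2.39, 0, 0, 0, 0], [8.5, 2.16, -2.39, 0, 0, 0, 0], [8.5, 2.16, -2.39, 0, 0, 0, 0], [8.5, 2.16, -2.39, 0, 0, 0, 0], [8.5, 2.16, -2.39, 0, 0, 0, 0], [8.5, 2.16, -2.39, 0, 0, 0, 0], [8.5, 2.16, -2.39, 0, 0, 0, 0], [8.5, 0, 0, 0, 0, 0, 0], [8.5, 0, 0, 0, 0, 0, 0]]
  ]
}}

```text
time: 26.6
tool_pos: [0.662, 0.2054, 0.081]
tool_rot: [0.0, 0.983, 0.181, -0.0]
contact_force: [-0.2, -0.7, -0.3]
gripper_width: 0.993
grasp_force: 0.0
```

```bash
python3 near.py .58 -.007 .026 .010 .035 scene side;  python3 near.py .663 .203 .03 .045 .062 scene side wrist; python3 -c "
from h import *
go((.663,.203,-.02))"
```

```text
scene 287 mid [ 0.5807 -0.0071  0.0204] ext [0.042 0.043 0.021] zmax 0.0312
side 263 mid [ 0.58   -0.013   0.0201] ext [0.043 0.039 0.02 ] zmax 0.0302
scene 287 mid [0.6621 0.2045 0.0519] ext [0.042 0.04  0.014] zmax 0.0595
side 144 mid [0.6626 0.2025 0.0517] ext [0.037 0.042 0.013] zmax 0.0585
wrist 1957 mid [0.662  0.2074 0.0511] ext [0.04  0.04  0.013] zmax 0.0576
t 26.85 tcp [0.6619 0.2027 0.0815] Rx [ 0.936  0.353 -0.001] Ry [ 0.353 -0.936  0.   ] Rz [-0. -0. -1.] q6 1.4
[ 0.663  0.203 -0.02 ] -> [1.200e-01 1.000e-02 1.015e+01]
```

Emit:
{"op": "jog_arm", "data": {
  "moves": [
    [[8.5, 0.1, -0.1, 2.0, 0, 0, 0], [8.5, 0, 0, 2.5, 0, 0, 0], [8.5, 0, 0, 2.5, 0, 0, 0], [8.5, 0, 0, 2.0, 0, 0, 0], [8.5, 0, 0, 0.7, 0, 0, 0], [8.5, 0, 0, 0, 0, 0, 0], [3.4, 0, 0, 0, 0, 0, 0], [3.4, 0, 0, 0, 0, 0, 0], [3.4, 0, 0, 0, 0, 0, 0], [3.4, 0, 0, 0, 0, 0, 0], [3.4, 0, 0, 0, 0, 0, 0], [3.4, 0, 0, 0, 0, 0, 0], [3.4, 0, 0, 0, 0, 0, 0]]
  ]
}}

```text
time: 27.93
tool_pos: [0.6645, 0.2056, -0.013]
tool_rot: [0.0, 0.984, 0.18, 0.002]
contact_force: [-1.2, -1.0, 6.1]
gripper_width: 0.445
grasp_force: 61.0
```

Emit:
{"op": "jog_arm", "data": {
  "moves": [
    [[3.4, 0, 0, -1.0, 0, 0, 0], [3.4, 0, 0, -3.5, 0, 0, 0], [3.4, 0, 0, -3.5, 0, 0, 0], [3.4, 0, 0, -3.5, 0, 0, 0], [3.4, -2.76, 1.6, 0, 0, 0, 0], [3.4, -2.76, 1.6, 0, 0, 0, 0], [3.4, -2.76, 1.6, 0, 0, 0, 0], [3.4, -2.76, 1.6, 0, 0, 0, 0], [3.4, -2.76, 1.6, 0, 0, 0, 0], [3.4, -2.76, 1.6, 0, 0, 0, 0], [3.4, -2.76, 1.6, 0, 0, 0, 0], [3.4, -2.76, 1.6, 0, 0, 0, 0], [3.4, -2.76, 1.6, 0, 0, 0, 0], [3.4, 0, 0, 0, 0, 0, 0], [3.4, 0, 0, 0, 0, 0, 0]]
  ]
}}

```text
time: 29.18
tool_pos: [0.4801, -0.018, 0.0992]
tool_rot: [-0.0, 0.984, 0.179, -0.0]
contact_force: [-0.1, 0.6, -1.9]
gripper_width: 0.448
grasp_force: 60.9
```

```bash
python3 -c "
from h import *
s=state();print(s['gripper_width'],s['grasp_force'],s['contact_force'])
go((.481,-.018,-.013))"; python3 near.py .481 -.018 .045 .09 .12 scene side wrist
```

```text
0.44802865178972345 60.94182651489973 [-0.10798579  0.55229793 -1.92022713]
t 29.18 tcp [ 0.4801 -0.018   0.0992] Rx [ 0.936  0.352 -0.   ] Ry [ 0.352 -0.936 -0.001] Rz [-0.001  0.001 -1.   ] q6 1.02
[ 0.481 -0.018 -0.013] -> [ 0.09  0.04 11.22]
scene 40 mid [ 0.4836 -0.016   0.1162] ext [0.029 0.032 0.008] zmax 0.1199
side 61 mid [ 0.4803 -0.0313  0.1163] ext [0.038 0.02  0.008] zmax 0.12
wrist 330 mid [ 0.4893 -0.0131  0.1163] ext [0.034 0.034 0.008] zmax 0.12
```

Emit:
{"op": "jog_arm", "data": {
  "moves": [
    [[3.4, 0.1, 0.05, 3.0, 0, 0, 0], [3.4, 0, 0, 3.0, 0, 0, 0], [3.4, 0, 0, 2.5, 0, 0, 0], [3.4, 0, 0, 1.5, 0, 0, 0], [3.4, 0, 0, 0.7, 0, 0, 0], [3.4, 0, 0, 0.3, 0, 0, 0], [3.4, 0, 0, 0, 0, 0, 0], [3.4, 0, 0, 0, 0, 0, 0]]
  ]
}}

```text
time: 30.0
tool_pos: [0.4839, -0.0173, -0.0091]
tool_rot: [0.0, 0.984, 0.18, 0.001]
contact_force: [0.4, 0.6, -2.2]
gripper_width: 0.45
grasp_force: 60.9
```

Emit:
{"op": "jog_arm", "data": {
  "moves": [
    [[3.4, 0, 0, 0.2, 0, 0, 0], [3.4, 0, 0, 0.15, 0, 0, 0], [3.4, 0, 0, 0, 0, 0, 0], [3.4, 0, 0, 0, 0, 0, 0]]
  ]
}}

```text
time: 30.33
tool_pos: [0.4834, -0.0176, -0.013]
tool_rot: [0.0, 0.984, 0.18, 0.001]
contact_force: [0.7, -0.5, -0.0]
gripper_width: 0.446
grasp_force: 61.2
```

Emit:
{"op": "jog_arm", "data": {
  "moves": [
    [[3.4, 0, 0, 0.1, 0, 0, 0], [3.4, 0, 0, 0, 0, 0, 0], [4.6, 0, 0, 0, 0, 0, 0], [6.0, 0, 0, 0, 0, 0, 0], [6.5, 0, 0, 0, 0, 0, 0], [6.5, 0, 0, 0, 0, 0, 0], [6.5, 0, 0, -1.5, 0, 0, 0], [6.5, 0, 0, -3.0, 0, 0, 0], [6.5, 0, 0, -3.5, 0, 0, 0], [6.5, 0, 0, -3.5, 0, 0, 0], [6.5, 0, 0, -3.5, 0, 0, 0], [6.5, 0, 0, -3.5, 0, 0, 0], [6.5, 0, 0, 0, 0, 0, 0], [6.5, 0, 0, 0, 0, 0, 0]]
  ]
}}

```text
time: 31.5
tool_pos: [0.4843, -0.0178, 0.1732]
tool_rot: [0.001, 0.984, 0.18, 0.003]
contact_force: [0.0, -0.7, -0.3]
gripper_width: 0.761
grasp_force: 0.0
```

```bash
for a in "481 -.018 .028 .045 .062" "58 -.007 .024 .010 .033" "494 -.14 .025 .074 .09" "494 -.138 .034 .052 .058" "468 .1 .022 .06 .08" "373 -.336 .025 .008 .02"; do echo "$a"; python3 near.py .$a; done
python3 - <<'E'
from h import *
p=grab_frame("side");q=grab_frame("scene"); cv2.imwrite("pics/f.png",np.hstack([cv2.resize(p['color'][140:340,220:430],(400,381)),cv2.resize(q['color'][110:270,230:398],(400,381))]))
E
```

```text
481 -.018 .028 .045 .062
scene 181 mid [ 0.4825 -0.0185  0.0518] ext [0.039 0.039 0.014] zmax 0.0588
side 220 mid [ 0.4831 -0.0208  0.0514] ext [0.037 0.042 0.013] zmax 0.058
58 -.007 .024 .010 .033
scene 283 mid [ 0.5802 -0.0069  0.0209] ext [0.042 0.042 0.022] zmax 0.0319
side 249 mid [ 0.5799 -0.012   0.0203] ext [0.043 0.039 0.02 ] zmax 0.0302
494 -.14 .025 .074 .09
scene 174 mid [ 0.4932 -0.1407  0.0799] ext [0.039 0.039 0.012] zmax 0.0859
side 264 mid [ 0.4939 -0.1419  0.0794] ext [0.037 0.041 0.011] zmax 0.0851
494 -.138 .034 .052 .058
scene 45 mid [ 0.5033 -0.1315  0.0551] ext [0.038 0.044 0.006] zmax 0.058
side 85 mid [ 0.4939 -0.1565  0.0549] ext [0.055 0.026 0.006] zmax 0.0578
468 .1 .022 .06 .08
scene 198 mid [0.4681 0.0992 0.0688] ext [0.034 0.033 0.017] zmax 0.0776
side 165 mid [0.4691 0.0972 0.0683] ext [0.032 0.035 0.016] zmax 0.0766
373 -.336 .025 .008 .02
scene 113 mid [ 0.3723 -0.3374  0.013 ] ext [0.041 0.043 0.01 ] zmax 0.0187
side 410 mid [ 0.3732 -0.339   0.0123] ext [0.04  0.044 0.01 ] zmax 0.0177
```

View pics/f.png

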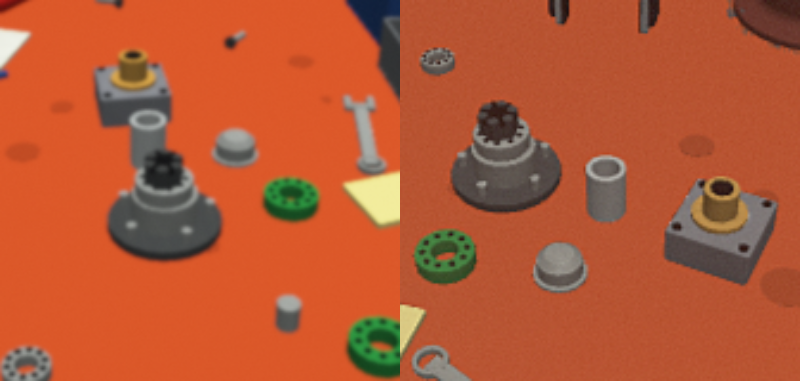

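Everything is in place: nut and bearing on the hub at (505,130), bush on the housing at (720,200), sleeve between them at (605,190), and the cap behind the sleeve at (560,265). All stand upright within tolerance, the gripper is clear, and the small bearing has not moved.

```bash
python3 -c "
from plant import *
print(job_done())"
```

```text
the job is handed in; nothing more can be done
None
```

I laid out all five parts as asked and handed the job in at about 32 s of the 122 s; the last camera check put each part within its tolerance, but the hand-in returned no verdict.

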